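# Seat the grinding jar on the bench mill and enable it with its key

### The arm

A 6-joint arm with a two-finger parallel gripper is mounted at the origin on the work surface. World frame = base frame: x ahead of the robot, y to its left, z up, the work surface at z = 0. Lengths are in m, angles in degrees, forces in N, time in s.
With the tool pointing down it reaches from about 0.4 to 0.825 m from the base axis. Payload 7 kg.
Tool frame: the origin (TCP) lies on the mounting face of the last link; the fingertips stand 178 mm ahead of it and the grasp point (between the pads) lies 159 mm ahead of it; z points along the fingers, y is the direction in which the jaws open and shut (so a half turn about z gives the same grasp; the last joint's range is limited). The gripper opens to 88 mm and grips with 3 to 60 N. Pads are 19 mm wide; open, the fingers measure 130 mm over their backs; the gripper's body (78 mm by 193 mm) begins 47 mm behind the grasp point.
Start: joints at [-60.728, 20.546, 0.682, 0, -70.136, -16.507], TCP at [0.149, -0.658, 0.405] pointing down, gripper open.
Joint ranges: [-176.03, 176.03], [-82.01, 121.73], [-58.28, 71.71], [-173.87, 95.51], [-174.79, -0.11], [-173.66, 173.66]. Speed limits (degrees/s): [136.94, 136.94, 172.46, 180, 180, 180].

### API

Orientations are given as [roll, pitch, yaw] about the fixed x, y, z axes, in that order (R = Rz(yaw) Ry(pitch) Rx(roll)).
In Python, from plant import r gives the robot as it stands. The module is installed in compiled form; this text tells all that it offers.
- The arm moves only by the tool carry_out, never from a script. Its argument "plan" is a list of rows, each a list of 3 entries, a list of its own where there are three numbers: the shift along the tool's x, y, z in m, then the turn, a rotation vector about the tool's x, y, z in degrees, then the closure in counts, from 0 (fully open) to 255 (shut). In form: [[[x, y, z], [ax, ay, az], hand], ...]. A call has 1 to 12 rows; each row shifts and turns the commanded pose from where the row before left it, along the tool's axes as they then stand; what a row does not reach is not made up. A row lasts 1/12 s, in which the tool goes at most 41.7 mm and 7.16 degrees, less where a joint would pass 70% of its speed; a pose out of reach is approached as far as the arm can. A call is refused whole if a number of a shift passes 0.0417 or a number of a turn 7.16, either way. A call with a gripper value outside its range is refused whole. The fingers move at their own pace and stop on an object; "grip_force" is the grip in N (left out, the last holds). Time passes only in rows, so rows that do not move let the fingers close. It gives the time, the measured TCP pose, the force and the opening at its end, in the units of the state.
- r.get_state(): the state, without advancing time (a new reading comes with each control period).
- r.capture(name): name is "side" or "top"; returns the picture (400x640x3 uint8, red, green, blue); there is no depth.
- r.get_calibration(name): a dict with "K" (3x3 intrinsics, pixels), "rvec" (rotation vector, rad) and "tvec" (3), from world to camera coordinates, as OpenCV has them. Camera axes: x right, y down, z forward; pixel columns grow to the right and rows downward; lengths in m; the calibration is good to about 2 mm. A picture is of the moment at which its call begins. get_calibration takes no time and is no camera call.
- r.close_job(): hands the job in, once; it reports no verdict.
The state is a dict: "time_s": time; "joints": joint angles; "qd": joint speeds; "joint_torque": joint torques, N m; "tcp_pos": TCP position; "eef_rot": TCP orientation; "contact_force": force on the tool from outside, world axes, zero at the start; "moment": the same for the moment, N m; "gripper_width": finger opening in m.
Only numpy, scipy, OpenCV 4.12 (cv2) and the standard library are available. Lean on these libraries where they do the work, as an engineer would, in place of code of your own. Each camera call takes 0.05 s, during which the arm holds its last target. There are 200 camera calls.

### The job

Put the yellow grinding jar on the bench mill: set it upright inside the collar and feel for the angle at which it drops over the two drive pegs, fully home, without slamming it down. Then take the red key from its stand, push it fully into the mill's key switch and turn it clockwise to its stop; leave the key in. Do not knock over or push away the other things on the bench.

Things in the scene. Friction and masses are not known exactly. Their poses are not given: they have to be found in the camera images.
- jar: yellow grinding jar, white lid, closed, 0.4 to 0.65 kg, 125 mm tall, 84 mm diameter at the lid (z 70 to 85 mm), 80 mm below. Origin at the centre of the underside, z up. Its foot is four black lugs 12 mm high; between them run two crossing channels, 13 mm wide, 12 mm deep, along the jar's x and y, open below and at the sides: the jar fits the pegs at every quarter turn
- jar_handle (a point): centre of the white upright bar handle on the jar's lid, 105 mm above the jar's origin; bar 50 mm along x, 16 mm thick along y, from z = 85 to 125 mm of the jar: grip it across y. Axes as the jar's
- mill: bench mill, fixed: white housing 200 mm (x) by 280 mm (y), top face 66 mm above its origin (centre of its underside). At its (0, -60 mm) a grey collar (inner radius 46 mm, outer 52, top 76 mm above the table) round a dark drive plate of radius 43 mm; at its (0, +80 mm) the key switch on a yellow disc
- seat (a point): centre of the drive plate's upper face, 72 mm above the table, axes as the mill's. When the jar is home its origin is here. Two brass pegs, 8 mm diameter, 10 mm high, stand facing one another, each 22 mm from the centre, at an angle that differs every time and is not reported: look, or feel for it
- seat_pegs (a point): centre between the peg tops, 10 mm above the seat, axes as the mill's (not the pegs'). Off the pegs' angle the jar's foot stops at this height; within about 4 degrees of it (and 1 mm sideways) it goes down over the pegs. The plate is braked (2 Nm) and keeps its angle under a light press (5 N); beside the right angle the foot sinks a millimetre
- key: red key, 40 g, standing blade down in its stand. Origin at the blade's lower tip, z up. Blade 15 mm along x, 7 mm along y, 18 mm long; a shoulder disc 22 mm in diameter from z = 18 to 22 mm; a red paddle head 28 mm along x, 10 mm thick along y, z = 22 to 58 mm: grip it across y
- key_stand: blue block 60 x 60 x 66 mm, fixed, on a 74 mm square foot plate, with a slot in its top that holds the key; the key's shoulder rests on the top. Origin at the centre of its underside
- key_slot (a point): centre of the mouth of the key switch's slot, 90 mm above the table, in the top of a 30 mm square steel block 24 mm high. x along the slot's length, z up; turns with the switch. Slot 17.5 mm (x) by 9.5 mm (y), 21 mm deep; fully in, the key's shoulder rests on the mouth, its tip 18 mm below. The key's x must lie along the slot's x, either way round
- key_switch (a joint): angle of the key switch in rad, 0 = off, growing clockwise seen from above to the stop at 1.05 = on; light friction (0.06 Nm), stays where it is left; starts between 0 and 0.12. With the key there is up to 0.2 rad of play
- spare_jar: bystander: spare grinding jar, same shape and size as the task's jar but grey with a blue lid and handle; loose; origin at the centre of its underside
- reagent: bystander: amber bottle, 60 mm diameter, 130 mm tall, loose; origin at the centre of its underside
- cup_a: bystander: clear specimen cup with red cap, 56 mm diameter, 60 mm tall, loose; origin at the centre of its underside
- cup_b: bystander: second cup like cup_a
- slide_box: bystander: closed blue slide box 100 x 80 x 35 mm, loose; origin at the centre of its underside
- wipes: bystander: green box of wipes 120 x 80 x 60 mm, loose; origin at the centre of its underside

How it is judged:
By the outcome, as a careful person would: the job done as asked, in the order asked, and still so for the second after the job is handed in, with the robot touching nothing.
It also fails if it takes over 72 s, if anything falls off the work surface, if the arm or the gripper's body presses on something with over 40 N, if the wrist force passes 120 N, or if a joint passes its speed limit or range.

## Working session

There is one attempt and no reset: what is moved stays moved. The work goes in short steps, Python scripts to look and compute and a tool call to move; the robot and the scene stay as the last step left them, time stands still between calls to the robot, and variables do not carry over. Pictures are saved under pics/ and viewed, about 8 in all and at most 12, crops included, and the job is handed in when it is done.

Besides the shell and the picture viewer there is one more tool, called after "Request:" as name([rows], argument=value, ...), one row to a line, values as JSON. carry_out: Moves the arm, as the interface text tells. Its arguments: {"type":"object","properties":{"plan":{"type":"array","items":{"type":"array"}},"grip_force":{"type":"number"}},"required":["plan"]}

```bash
mkdir -p pics; ls; cat > h.py <<'E'
import numpy as np, cv2
from plant import r
def cal(n):
    c=r.get_calibration(n); return np.array(c["K"],float),cv2.Rodrigues(np.array(c["rvec"],float))[0],np.array(c["tvec"],float).ravel()
def ray(n,u,v,z):
    K,R,t=cal(n); d=R.T@np.linalg.inv(K)@np.array([u,v,1.]); o=-R.T@t
    return o+d*(z-o[2])/d[2]
def proj(n,p):
    K,R,t=cal(n); q=K@(R@np.array(p,float)+t); return q[:2]/q[2]
def snap(n,f):
    im=r.capture(n); cv2.imwrite("pics/"+f,cv2.cvtColor(im,cv2.COLOR_RGB2BGR)); return im
E
python3 - <<'E'
from h import *
for n in("top","side"):
    snap(n,n+"0.png"); K,R,t=cal(n); print(n,K.round(1).tolist(),(-R.T@t).round(3),R.round(3).tolist())
print(r.get_state())
E
```

```text
pics
top [[376.4, 0.0, 317.3], [0.0, 376.4, 193.6], [0.0, 0.0, 1.0]] [ 0.495 -0.029  1.158] [[-0.017, -1.0, 0.022], [-0.996, 0.015, -0.084], [0.084, -0.023, -0.996]]
side [[418.0, 0.0, 322.9], [0.0, 418.0, 203.1], [0.0, 0.0, 1.0]] [0.562 0.773 0.856] [[-0.999, -0.05, -0.002], [-0.033, 0.687, -0.726], [0.038, -0.725, -0.687]]
{'time_s': 0.1, 'joints': array([-6.07283489e+01,  2.05873166e+01,  6.42176755e-01, -1.76317205e-02,
       -7.01356713e+01, -1.65066660e+01]), 'qd': array([-0.02034731, -0.10252195,  0.12682166,  0.07602863, -0.00538514,
        0.02643873]), 'joint_torque': array([-2.06312514e-03, -5.84161663e+01,  2.93751776e+01,  7.01551393e+00,
        1.01268434e-02, -6.25587109e-05]), 'tcp_pos': array([ 0.14910917, -0.65816778,  0.40384064]), 'eef_rot': array([ 1.79917809e+02, -7.06979563e-03, -1.67241013e+02]), 'contact_force': array([ 0.22748346, -0.55498945,  0.10945659]), 'moment': array([ 0.0307635 , -0.04642617, -0.02996247]), 'gripper_width': 0.08739433116304551}
```

View pics/top0.png

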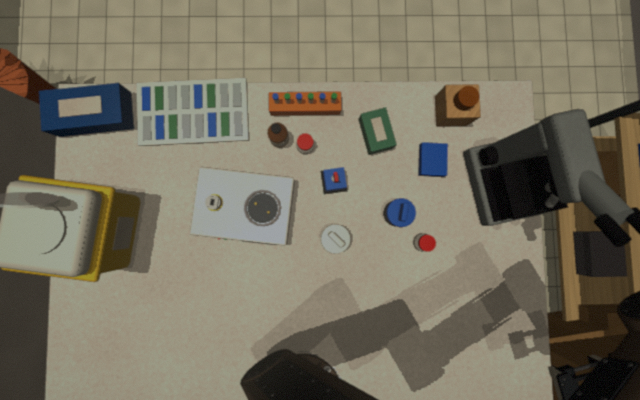

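View pics/side0.png

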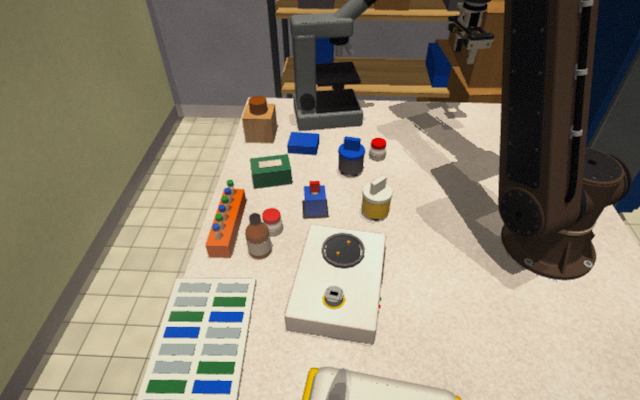

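The top view shows the jar (white lid, bar handle) at about (336,237), the key in its stand at (335,179), and the mill at about (243,206). The collar is at (262,208) and the switch at (214,202). Next I'll zoom in and measure.

```bash
python3 - <<'E'
from h import *
t=cv2.imread("pics/top0.png"); s=cv2.imread("pics/side0.png")
def c(im,x,y,w,h,W,H): return cv2.resize(im[y:y+h,x:x+w],(W,H),interpolation=cv2.INTER_CUBIC)
a=np.hstack([c(t,190,165,110,82,400,298),c(t,310,160,60,45,200,150) if 0 else c(t,305,160,110,82,400,298)])
b=np.hstack([c(s,285,225,110,82,400,298),c(s,300,165,110,82,400,298)])
cv2.imwrite("pics/z0.png",np.vstack([a,b]))
# table-top: mill top mask
im=t; hsv=cv2.cvtColor(im,cv2.COLOR_BGR2HSV)
def blob(name,im,m,box):
    x,y,w,h=box; mm=np.zeros(m.shape,np.uint8); mm[y:y+h,x:x+w]=m[y:y+h,x:x+w]
    cs,_=cv2.findContours(mm,cv2.RETR_EXTERNAL,cv2.CHAIN_APPROX_NONE); k=max(cs,key=cv2.contourArea)
    print(name,cv2.contourArea(k),"rect",cv2.minAreaRect(k),"circ",cv2.minEnclosingCircle(k)); return k
sh=cv2.cvtColor(s,cv2.COLOR_BGR2HSV)
red=lambda h:(((h[...,0]<8)|(h[...,0]>172))&(h[...,1]>150)&(h[...,2]>80)).astype(np.uint8)
blob("key top",t,red(hsv),(322,165,28,28)); blob("key side",s,red(sh),(300,175,30,25))
blue=lambda h:((h[...,0]>100)&(h[...,0]<130)&(h[...,1]>120)).astype(np.uint8)
k=blob("stand top",t,blue(hsv)|red(hsv),(318,162,34,36))
dark=(hsv[...,2]<120).astype(np.uint8)
k=blob("collar dark",t,dark,(240,185,45,45)); print(cv2.fitEllipse(k))
wh=((hsv[...,1]<40)&(hsv[...,2]>170)).astype(np.uint8)
k=blob("lid",t,((hsv[...,1]<30)&(hsv[...,2]>140)).astype(np.uint8),(316,220,40,36)); print(cv2.fitEllipse(k))
print("mill px colours",hsv[180,230],hsv[206,240],"table",hsv[150,240],hsv[260,230], "lid",hsv[230,327],hsv[237,336])
yl=((hsv[...,0]>18)&(hsv[...,0]<35)&(hsv[...,1]>120)).astype(np.uint8)
blob("disc",t,yl,(200,190,30,26))
E
```

```text
key top 16.5 rect ((335.5, 177.0), (8.0, 3.0), 90.0) circ ((335.0, 177.0), 4.123205661773682)
key side 77.5 rect ((314.0, 186.0), (10.0, 8.0), 90.0) circ ((314.0, 186.0), 6.403224468231201)
stand top 362.0 rect ((334.3461608886719, 178.76925659179688), (19.969593048095703, 20.093624114990234), 82.87498474121094) circ ((334.5436096191406, 178.91416931152344), 13.21815013885498)
collar dark 973.0 rect ((262.0000305175781, 208.0), (35.35533905029297, 35.35533905029297), 45.0) circ ((262.2870788574219, 207.5608367919922), 18.343708038330078)
((262.2046203613281, 207.8383331298828), (34.829341888427734, 35.62827682495117), 98.31758880615234)
lid 605.5 rect ((334.7500305175781, 238.75003051757812), (27.577163696289062, 28.284271240234375), 45.0) circ ((334.8255920410156, 238.6627960205078), 14.385323524475098)
((334.94451904296875, 238.62208557128906), (27.753198623657227, 27.867462158203125), 58.21766662597656)
mill px colours [ 56  11 162] [ 70   5 163] table [ 23  40 158] [ 27  37 158] lid [ 43  11 161] [ 41  22 160]
disc 0.0 rect ((217.5, 208.5), (1.4142135381698608, 0.0), 135.0) circ ((217.5, 208.5), 0.7072067856788635)
```

View pics/z0.png

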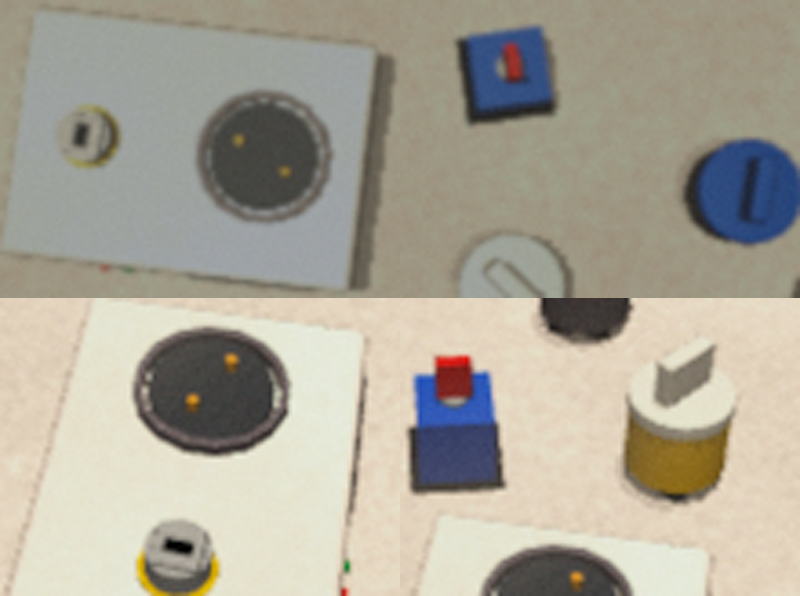

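The zoom shows the pegs clearly in both views. The slot runs roughly along world x, and the handle is tilted about 45° in the image. One more zoom with coordinates, for the handle, key and slot edges.

```bash
python3 - <<'E'
from h import *
t=cv2.imread("pics/top0.png"); s=cv2.imread("pics/side0.png")
def c(im,x,y,k=10,w=26,h=30):
    o=cv2.resize(im[y:y+h,x:x+w],(w*k,h*k),interpolation=cv2.INTER_CUBIC)
    for i in range(0,w,5): cv2.putText(o,str(x+i),(i*k+5,8),0,.3,(255,0,255),1); cv2.line(o,(i*k+k//2,10),(i*k+k//2,14),(255,0,255),1)
    for i in range(0,h,5): cv2.putText(o,str(y+i),(0,i*k+8),0,.3,(255,0,255),1)
    o=cv2.convertScaleAbs(o,alpha=1.3 if im is t else 1); o[:,-1]=0; return o
cv2.imwrite("pics/z1.png",np.vstack([np.hstack([c(t,323,226),c(t,322,165),c(t,202,190)]),np.hstack([c(s,364,174),c(s,302,174),c(s,321,283)])]))
for n,im in(("top",t),("side",s)):
    h=cv2.cvtColor(im,cv2.COLOR_BGR2HSV)
    m=((h[...,0]>8)&(h[...,0]<28)&(h[...,1]>110)&(h[...,2]>70)).astype(np.uint8)
    bx=(245,190,36,36) if n=="top" else (322,234,45,32)
    q=np.zeros_like(m); x,y,w,hh=bx; q[y:y+hh,x:x+w]=m[y:y+hh,x:x+w]
    N,l,st,ce=cv2.connectedComponentsWithStats(q)
    for i in range(1,N): print(n,st[i],ce[i].round(2),ray(n,*ce[i],.08).round(4))
# mill top outline in the top view
h=cv2.cvtColor(t,cv2.COLOR_BGR2HSV)
m=((h[...,1]<22)&(h[...,2]>140)).astype(np.uint8); q=np.zeros_like(m); q[160:252,182:305]=m[160:252,182:305]
q=cv2.morphologyEx(q,cv2.MORPH_CLOSE,np.ones((3,3)));cs,_=cv2.findContours(q,0,1); k=cv2.convexHull(max(cs,key=cv2.contourArea))
P=np.array([ray("top",*p[0],.066)[:2] for p in k],np.float32); R=cv2.minAreaRect(P); print("mill",R)
print("collar c", ray("top",262.2,207.8,.074), "lid c",ray("top",334.94,238.62,.085))
print("key top",ray("top",335.5,177,.122),"key side",ray("side",314,186,.11))
E
```

```text
top [254 202   3   3   6] [255.17 203.17] [0.5611 0.1235 0.08  ]
top [267 211   3   3   6] [267.83 211.83] [0.5358 0.0876 0.08  ]
side [347 240   4   6  18] [348.22 242.11] [0.5355 0.0902 0.08  ]
side [336 251   4   5  17] [337.41 253.12] [0.5612 0.1265 0.08  ]
mill ((0.5554907917976379, 0.16484639048576355), (0.2731872498989105, 0.19237253069877625), 82.62946319580078)
collar c [0.54784663 0.10428229 0.074     ] lid c [ 0.45667753 -0.10226506  0.085     ]
key top [ 0.62784543 -0.10481672  0.122     ] key side [ 0.63059785 -0.08069841  0.11      ]
```

View pics/z1.png

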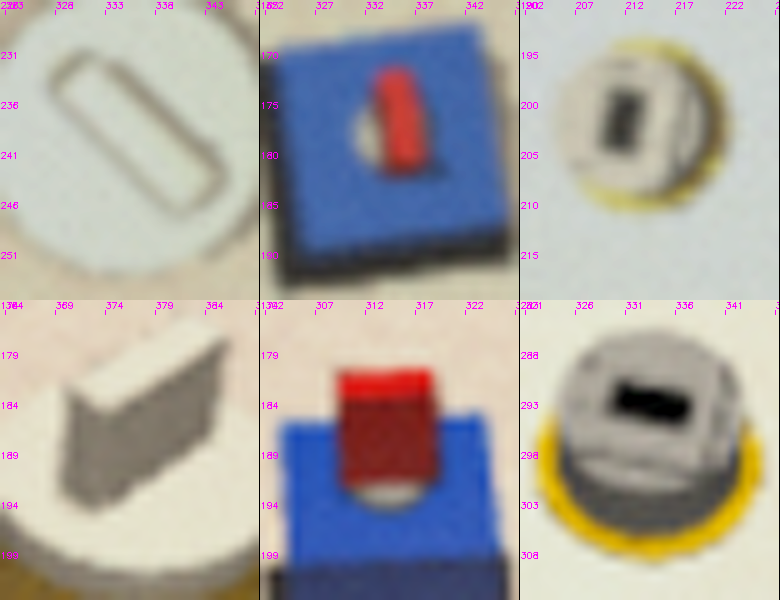

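Top view: handle top corners are near (331.5,230.5), (345,242.5), (341.5,246.7) and (327.5,234). The key's red paddle runs from about (335.5,171.5) to (337,182). The slot is centred at about (211.9,201.6). The side view shows the same edges, with the slot at (333.8,292.8).

```bash
python3 - <<'E'
from h import *
def pts(n,x0,y0,z,L): return np.array([ray(n,x0+a/10-.45,y0+b/10-.45,z)[:2] for a,b in L])
def ang(d): return np.degrees(np.arctan2(d[1],d[0]))
T=pts("top",323,226,.125,[(90,52),(222,172),(185,210),(52,87)]); print("handle top",T.round(4).tolist(),T.mean(0),ang(T[1]-T[0]),ang(T[2]-T[3]))
S=pts("side",364,174,.125,[(65,92),(106,112),(226,41),(187,20)]); print("handle side",S.round(4).tolist(),S.mean(0),ang(S[2]-S[1]))
S0=pts("side",364,174,.085,[(62,190),(95,210),(210,135)]); print("handle base",ang(S0[2]-S0[1]))
S=pts("side",302,174,.106,[(338-260,72),(432-260,70),(434-260,95),(342-260,96)]); print("key side",S.round(4).tolist(),S.mean(0),ang(S[1]-S[0]),ang(S[2]-S[3]))
t=cv2.imread("pics/top0.png"); s=cv2.imread("pics/side0.png")
def big(im,x,y,w,h,k=8): return cv2.resize(im[y:y+h,x:x+w],None,fx=k,fy=k,interpolation=cv2.INTER_CUBIC)
def rect(n,im,x,y,w,h,f,z,nm):
    m=f(big(im,x,y,w,h)).astype(np.uint8); cs,_=cv2.findContours(m,0,1); k=max(cs,key=cv2.contourArea)
    px=(k[:,0]+.5)/8-.5+[x,y]; P=np.array([ray(n,*p,z)[:2] for p in px],np.float32)*1000; print(nm,n,cv2.minAreaRect(cv2.convexHull(P)))
dk=lambda b:b.max(2)<95
rect("top",t,206,195,12,14,lambda b:b.max(2)<100,.09,"slot"); rect("side",s,327,286,16,14,lambda b:b.max(2)<80,.09,"slot")
rd=lambda b:(b[...,2]>90)&(b[...,2].astype(int)>1.7*b[...,1])&(b[...,2].astype(int)>1.5*b[...,0])
rect("top",t,325,165,24,24,rd,.106,"key")
rect("side",s,306,176,18,22,lambda b:rd(b)&(b[...,2]>180),.106,"key")
bl=lambda b:(b[...,0]>110)&(b[...,0].astype(int)>1.4*b[...,2])|rd(b)
rect("top",t,318,162,34,34,bl,.066,"stand"); rect("side",s,298,176,34,30,lambda b:bl(b)&(b[...,0]>150),.066,"stand")
g=r.get_state(); print(g["tcp_pos"],g["eef_rot"])
E
```

```text
handle top [[0.4796, -0.0907], [0.4465, -0.1261], [0.4364, -0.1158], [0.4703, -0.0801]] [ 0.45818906 -0.10318273] -133.1573808562108 -133.6157090530894
handle side [[0.48, -0.084], [0.4693, -0.0763], [0.4356, -0.1074], [0.4457, -0.1159]] [ 0.45764358 -0.09592349] -137.29107348814284
handle base -135.35940591994324
key side [[0.6453, -0.1067], [0.6193, -0.1088], [0.6182, -0.0982], [0.6434, -0.0966]] [ 0.63155639 -0.10258858] -175.3557216648279 -176.2804506192308
slot top ((566.6632690429688, 244.19143676757812), (9.939594268798828, 17.405529022216797), 77.1607437133789)
slot side ((566.4346923828125, 247.02777099609375), (8.544066429138184, 16.773324966430664), 77.93975830078125)
key top ((631.3509521484375, -106.36717987060547), (27.24469757080078, 11.886109352111816), 7.878427028656006)
key side ((632.08984375, -102.90574645996094), (26.832202911376953, 11.423413276672363), 8.360340118408203)
stand top ((631.9739990234375, -106.94561004638672), (58.698707580566406, 59.33237838745117), 7.763742923736572)
stand side ((631.9363403320312, -104.46391296386719), (59.86697769165039, 59.6801643371582), 6.686596870422363)
[ 0.14910917 -0.65816778  0.40384064] [ 1.79917809e+02 -7.06979563e-03 -1.67241013e+02]
```

```bash
cat >> h.py <<'E'
def st():
    g=r.get_state(); p=np.array(g["tcp_pos"]); e=np.array(g["eef_rot"])
    print("t %.2f grasp"%g["time_s"],(p-[0,0,.159]).round(4),"rpy",e.round(2),"F",np.round(g["contact_force"],1),"M",np.round(g["moment"],2),"w %.4f"%g["gripper_width"],"J",np.round(g["joints"],1)); return p,e
def go(x,y,z,yaw,step=.036,turn=6.5):
    """turn needed (about tool z), then shift in the turned tool frame, with the row counts"""
    p,e=st(); d=np.array([x,y,z+.159])-p; dy=(yaw-e[2]+180)%360-180; c,s=np.cos(np.radians(yaw)),np.sin(np.radians(yaw))
    v=np.array([d[0]*c+d[1]*s,d[0]*s-d[1]*c,-d[2]]); nr=int(np.ceil(abs(dy)/turn)); n=max(1,int(np.ceil(np.linalg.norm(v)/step)))
    print("turn z",round(-dy,2),"rows",nr,"each",round(-dy/max(nr,1),2),"| shift",v.round(4),"rows",n,"each",(v/n).round(4))
E
python3 -c "
from h import *
go(.457,-.101,.17,-134.5)"
```

```text
t 0.10 grasp [ 0.1491 -0.6582  0.2448] rpy [ 1.7992e+02 -1.0000e-02 -1.6724e+02] F [ 0.2 -0.6  0.1] M [ 0.03 -0.05 -0.03] w 0.0874 J [-60.7  20.6   0.6  -0.  -70.1 -16.5]
turn z -32.74 rows 6 each -5.46 | shift [-0.6132  0.1709  0.0748] rows 18 each [-0.0341  0.0095  0.0042]
```

Request:
carry_out([
  [[0, 0, 0], [0, 0, -5.46], 0],
  [[0, 0, 0], [0, 0, -5.46], 0],
  [[0, 0, 0], [0, 0, -5.46], 0],
  [[0, 0, 0], [0, 0, -5.46], 0],
  [[0, 0, 0], [0, 0, -5.46], 0],
  [[0, 0, 0], [0, 0, -5.46], 0],
  [[-0.034, 0.0095, 0.004], [0, 0, 0], 0],
  [[-0.034, 0.0095, 0.004], [0, 0, 0], 0],
  [[-0.034, 0.0095, 0.004], [0, 0, 0], 0],
  [[-0.034, 0.0095, 0.004], [0, 0, 0], 0],
  [[-0.034, 0.0095, 0.004], [0, 0, 0], 0],
  [[-0.034, 0.0095, 0.004], [0, 0, 0], 0],
])

```text
time_s: 1.1
tcp_pos: [0.2517, -0.4712, 0.3801]
eef_rot: [180.0, 0.0, -134.5]
contact_force: [0.5, 0.2, 0.6]
gripper_width: 0.0874
```

Request:
carry_out([
  [[-0.034, 0.0095, 0.004], [0, 0, 0], 0],
  [[-0.034, 0.0095, 0.004], [0, 0, 0], 0],
  [[-0.034, 0.0095, 0.004], [0, 0, 0], 0],
  [[-0.034, 0.0095, 0.004], [0, 0, 0], 0],
  [[-0.034, 0.0095, 0.004], [0, 0, 0], 0],
  [[-0.034, 0.0095, 0.004], [0, 0, 0], 0],
  [[-0.034, 0.0095, 0.004], [0, 0, 0], 0],
  [[-0.034, 0.0095, 0.004], [0, 0, 0], 0],
  [[-0.034, 0.0095, 0.004], [0, 0, 0], 0],
  [[-0.034, 0.0095, 0.004], [0, 0, 0], 0],
  [[-0.034, 0.0095, 0.004], [0, 0, 0], 0],
  [[-0.034, 0.0095, 0.004], [0, 0, 0], 0],
])

```text
time_s: 2.1
tcp_pos: [0.4562, -0.1001, 0.3325]
eef_rot: [180.0, 0.0, -134.5]
contact_force: [1.1, -0.7, 0.2]
gripper_width: 0.0876
```

```bash
python3 -c "
from h import *
go(.457,-.101,.109,-134.5)"
```

```text
t 2.10 grasp [ 0.4562 -0.1001  0.1735] rpy [ 1.8000e+02  1.0000e-02 -1.3446e+02] F [ 1.1 -0.7  0.2] M [-0.06 -0.06  0.01] w 0.0876 J [ 11.9   4.4 -30.6  -0.  -55.  -56.3]
turn z 0.04 rows 1 each 0.04 | shift [ 0.0001 -0.0013  0.0645] rows 2 each [ 0.     -0.0006  0.0323]
```

Request:
carry_out([
  [[0, -0.001, 0.02], [0, 0, 0], 0],
  [[0, 0, 0.02], [0, 0, 0], 0],
  [[0, 0, 0.015], [0, 0, 0], 0],
  [[0, 0, 0.009], [0, 0, 0], 0],
  [[0, 0, 0], [0, 0, 0], 255],
  [[0, 0, 0], [0, 0, 0], 255],
  [[0, 0, 0], [0, 0, 0], 255],
  [[0, 0, 0], [0, 0, 0], 255],
  [[0, 0, 0], [0, 0, 0], 255],
  [[0, 0, 0], [0, 0, 0], 255],
  [[0, 0, 0], [0, 0, 0], 255],
  [[0, 0, 0], [0, 0, 0], 255],
], grip_force=40)

```text
time_s: 3.1
tcp_pos: [0.4566, -0.1025, 0.2689]
eef_rot: [-180.0, 0.0, -134.5]
contact_force: [0.6, -0.4, 1.0]
gripper_width: 0.0399
```

```bash
python3 -c "
from h import *
st()"
```

```text
t 3.10 grasp [ 0.4566 -0.1025  0.1099] rpy [-1.7998e+02  3.0000e-02 -1.3448e+02] F [ 0.6 -0.4  1. ] M [-0.02  0.01 -0.05] w 0.0399 J [ 11.5   9.1 -35.2  -0.  -45.6 -56. ]
```

Request:
carry_out([
  [[0, 0, 0], [0, 0, 0], 255],
  [[0, 0, 0], [0, 0, 0], 255],
  [[0, 0, 0], [0, 0, 0], 255],
  [[0, 0, 0], [0, 0, 0], 255],
  [[0, 0, 0], [0, 0, 0], 255],
  [[0, 0, 0], [0, 0, 0], 255],
  [[0, 0, 0], [0, 0, 0], 255],
  [[0, 0, 0], [0, 0, 0], 255],
])

```text
time_s: 3.77
tcp_pos: [0.4565, -0.1025, 0.2686]
eef_rot: [180.0, -0.0, -134.5]
contact_force: [-0.1, 0.1, -0.1]
gripper_width: 0.0158
```

Request:
carry_out([
  [[0, 0, -0.01], [0, 0, 0], 255],
  [[0, 0, -0.02], [0, 0, 0], 255],
  [[0, 0, -0.03], [0, 0, 0], 255],
  [[0, 0, -0.03], [0, 0, 0], 255],
  [[0, 0, -0.02], [0, 0, 0], 255],
  [[0, 0, 0], [0, 0, 0], 255],
])

```text
time_s: 4.27
tcp_pos: [0.4575, -0.1025, 0.3825]
eef_rot: [-179.8, 0.3, -134.4]
contact_force: [0.2, 0.9, -4.5]
gripper_width: 0.0158
```

```bash
python3 -c "
from h import *
snap('side','side1.png'); snap('top','top1.png')
go(.548,.1065,.22,-125.25)"
```

```text
t 4.37 grasp [ 0.4561 -0.1024  0.2193] rpy [ 1.7997e+02  5.0000e-02 -1.3450e+02] F [-0.4 -0.5 -6.9] M [ 0.03  0.17 -0.01] w 0.0158 J [ 11.5   1.8 -26.7  -0.1 -61.4 -56. ]
turn z -9.25 rows 2 each -4.62 | shift [-0.2236  0.0455 -0.0007] rows 7 each [-0.0319  0.0065 -0.0001]
```

Request:
carry_out([
  [[0, 0, 0], [0, 0, -4.63], 255],
  [[0, 0, 0], [0, 0, -4.62], 255],
  [[-0.015, 0.003, 0], [0, 0, 0], 255],
  [[-0.03, 0.006, 0], [0, 0, 0], 255],
  [[-0.03, 0.006, 0], [0, 0, 0], 255],
  [[-0.03, 0.006, 0], [0, 0, 0], 255],
  [[-0.03, 0.006, 0], [0, 0, 0], 255],
  [[-0.03, 0.006, 0], [0, 0, 0], 255],
  [[-0.03, 0.006, 0], [0, 0, 0], 255],
  [[-0.02, 0.0045, 0.003], [0, 0, 0], 255],
  [[-0.0086, 0.002, 0], [0, 0, 0], 255],
  [[0, 0, 0], [0, 0, 0], 255],
])

```text
time_s: 5.37
tcp_pos: [0.5486, 0.1079, 0.3731]
eef_rot: [179.9, -0.2, -125.1]
contact_force: [-0.3, -0.2, -4.5]
gripper_width: 0.0157
```

```bash
python3 -c "
from h import *
s=snap('side','side2.png'); t=snap('top','top2.png')
go(.548,.1065,.205,-125.25)
c=lambda im,x,y:cv2.resize(im[y:y+80,x:x+80],(400,400),interpolation=cv2.INTER_CUBIC)
cv2.imwrite('pics/z2.png',np.hstack([c(t,225,168),c(s,302,190)])[...,::-1])"
```

```text
t 5.47 grasp [0.5479 0.1061 0.215 ] rpy [ 1.7990e+02 -1.7000e-01 -1.2521e+02] F [-0.8 -0.6 -5.6] M [ 0.02  0.1  -0.01] w 0.0161 J [ 31.1  10.9 -16.7  -0.  -62.5 -66.3]
turn z 0.04 rows 1 each 0.04 | shift [-0.0004  0.0001  0.01  ] rows 1 each [-0.0004  0.0001  0.01  ]
```

View pics/z2.png

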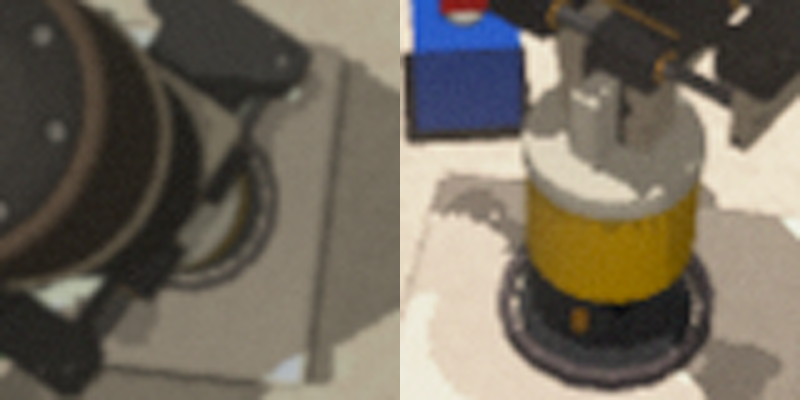

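```bash
python3 - <<'E'
from h import *
s=cv2.imread("pics/side2.png"); h=cv2.cvtColor(s,cv2.COLOR_BGR2HSV)
m=(h[...,0]>15)&(h[...,0]<35)&(h[...,1]>130)
for v in range(229,250,3):
    u=np.where(m[v,315:365])[0]+315
    if len(u)>20: print(v,u[0],u[-1],(u[0]+u[-1])/2)
# expected col of jar axis for jar at (X,.106): silhouettes of a cylinder radius 40mm
o=-cal("side")[1].T@cal("side")[2]
for X in (.544,.548,.552):
    print(X,[ [round(float(np.mean([proj("side",[X+40e-3*np.cos(a+k),.106+40e-3*np.sin(a+k),z])[0] for k in (-b,b)])),2) for a,b in [(np.arctan2(o[1]-.106,o[0]-X),np.arccos(.04/np.hypot(o[1]-.106,o[0]-X)))]][0] for z in (.12,.14,.165)], proj("side",[X,.106,.14]))
s=cv2.imread("pics/side0.png"); m=(s.max(2)<115).astype(np.uint8); q=np.zeros_like(m); q[230:272,316:370]=m[230:272,316:370]
cs,_=cv2.findContours(q,0,1); k=max(cs,key=cv2.contourArea); e=cv2.fitEllipse(k); print("collar",e,[proj("side",[X,.106,.076]).round(2) for X in(.544,.548,.552)])
E
```

```text
235 327 360 343.5
238 327 360 343.5
241 328 359 343.5
244 330 358 344.0
247 333 355 344.0
0.544 [345.26, 345.56, 345.94] [345.55592405 230.04145901]
0.548 [343.57, 343.84, 344.2] [343.84020814 229.98019896]
0.552 [341.87, 342.13, 342.45] [342.12502522 229.91895795]
collar ((342.6557312011719, 250.52508544921875), (33.67018508911133, 39.1325569152832), 95.32471466064453) [array([344.63, 247.95]), array([342.99, 247.88]), array([341.35, 247.82])]
```

Request:
carry_out([
  [[0, 0, 0.006], [0, 0, 0], 255],
  [[0, 0, 0.006], [0, 0, 0], 255],
  [[0, 0, 0.005], [0, 0, 0], 255],
  [[0, 0, 0.003], [0, 0, 0], 255],
  [[0, 0, 0], [0, 0, 0], 255],
  [[0, 0, 0], [0, 0, 0], 255],
])

```text
time_s: 5.97
tcp_pos: [0.5483, 0.1061, 0.3555]
eef_rot: [180.0, -0.0, -125.2]
contact_force: [-0.1, 1.0, -5.0]
gripper_width: 0.0157
```

```bash
python3 -c "
from h import *
go(.548,.1058,.1915,-125.0)"
```

```text
t 5.97 grasp [0.5483 0.1061 0.1965] rpy [ 1.7999e+02 -2.0000e-02 -1.2524e+02] F [-0.1  1.  -5. ] M [0.02 0.03 0.01] w 0.0157 J [ 31.   11.8 -18.2   0.  -60.  -66.3]
turn z -0.24 rows 1 each -0.24 | shift [0.0004 0.0001 0.005 ] rows 1 each [0.0004 0.0001 0.005 ]
```

Request:
carry_out([
  [[0.0004, 0, 0.001], [0, 0, -0.2], 255],
  [[0, 0, 0.001], [0, 0, 0], 255],
  [[0, 0, 0.001], [0, 0, 0], 255],
  [[0, 0, 0.001], [0, 0, 0], 255],
  [[0, 0, 0.001], [0, 0, 0], 255],
  [[0, 0, 0.0005], [0, 0, 0], 255],
  [[0, 0, 0], [0, 0, 0], 255],
])

```text
time_s: 6.55
tcp_pos: [0.5481, 0.1061, 0.35]
eef_rot: [180.0, -0.0, -125.0]
contact_force: [-0.4, 0.5, -5.3]
gripper_width: 0.0158
```

```bash
python3 -c "
from h import *
st()"
```

```text
t 6.55 grasp [0.5481 0.1061 0.191 ] rpy [ 1.7999e+02 -1.0000e-02 -1.2502e+02] F [-0.4  0.5 -5.3] M [ 0.1   0.1  -0.06] w 0.0158 J [ 31.   12.1 -18.7  -0.  -59.3 -66.1]
```

Request:
carry_out([
  [[0, 0, 0.0008], [0, 0, 0], 255],
  [[0, 0, 0.0008], [0, 0, 0], 255],
  [[0, 0, 0.0008], [0, 0, 0], 255],
  [[0, 0, 0.0006], [0, 0, 0], 255],
  [[0, 0, 0], [0, 0, 0], 255],
])

```text
time_s: 6.97
tcp_pos: [0.5481, 0.1061, 0.347]
eef_rot: [180.0, -0.0, -125.0]
contact_force: [0.5, 0.5, -5.3]
gripper_width: 0.016
```

```bash
python3 -c "
from h import *
st()"
```

```text
t 6.97 grasp [0.5481 0.1061 0.188 ] rpy [ 1.7999e+02 -1.0000e-02 -1.2503e+02] F [ 0.5  0.5 -5.3] M [0.06 0.08 0.02] w 0.0160 J [ 31.   12.2 -18.9  -0.  -58.9 -66.1]
```

It has gone over the pegs with no contact force (0.188, and home is about 0.182), so I'm continuing slowly.

Request:
carry_out([
  [[0, 0, 0.0008], [0, 0, 0], 255],
  [[0, 0, 0.0008], [0, 0, 0], 255],
  [[0, 0, 0.0008], [0, 0, 0], 255],
  [[0, 0, 0.0008], [0, 0, 0], 255],
  [[0, 0, 0.0008], [0, 0, 0], 255],
  [[0, 0, 0.0006], [0, 0, 0], 255],
  [[0, 0, 0], [0, 0, 0], 255],
])

```text
time_s: 7.55
tcp_pos: [0.5481, 0.1061, 0.3424]
eef_rot: [180.0, -0.0, -125.0]
contact_force: [-0.2, -0.4, -5.2]
gripper_width: 0.0159
```

```bash
python3 -c "
from h import *
st()"
```

```text
t 7.55 grasp [0.5481 0.1061 0.1834] rpy [ 1.7999e+02 -1.0000e-02 -1.2503e+02] F [-0.2 -0.4 -5.2] M [ 0.03  0.04 -0.  ] w 0.0159 J [ 31.   12.5 -19.2  -0.  -58.3 -66.1]
```

Request:
carry_out([
  [[0, 0, 0.0005], [0, 0, 0], 255],
  [[0, 0, 0.0005], [0, 0, 0], 255],
  [[0, 0, 0.0004], [0, 0, 0], 255],
  [[0, 0, 0.0003], [0, 0, 0], 255],
  [[0, 0, 0], [0, 0, 0], 255],
])

```text
time_s: 7.97
tcp_pos: [0.5481, 0.1061, 0.3408]
eef_rot: [180.0, -0.0, -125.0]
contact_force: [0.6, 0.3, -4.4]
gripper_width: 0.0159
```

```bash
python3 -c "
from h import *
st()"
```

```text
t 7.97 grasp [0.5481 0.1061 0.1818] rpy [ 180.     -0.   -125.02] F [ 0.6  0.3 -4.4] M [0.05 0.04 0.  ] w 0.0159 J [ 31.   12.6 -19.4  -0.  -58.1 -66.1]
```

Request:
carry_out([
  [[0, 0, 0.0003], [0, 0, 0], 255],
  [[0, 0, 0.0003], [0, 0, 0], 255],
  [[0, 0, 0.0002], [0, 0, 0], 255],
  [[0, 0, 0], [0, 0, 0], 255],
])

```text
time_s: 8.3
tcp_pos: [0.5482, 0.1061, 0.3406]
eef_rot: [-180.0, 0.0, -125.0]
contact_force: [-3.5, 0.2, 2.0]
gripper_width: 0.0162
```

```bash
python3 -c "
from h import *
st()"
```

```text
t 8.30 grasp [0.5482 0.1061 0.1816] rpy [-1.7998e+02  2.0000e-02 -1.2501e+02] F [-3.5  0.2  2. ] M [0.03 1.07 0.01] w 0.0162 J [ 31.1  12.6 -19.4   0.  -58.  -66.1]
```

It is seated: the weight is carried at the home height. Now releasing and rising.

Request:
carry_out([
  [[0, 0, 0], [0, 0, 0], 0],
  [[0, 0, 0], [0, 0, 0], 0],
  [[0, 0, 0], [0, 0, 0], 0],
  [[0, 0, 0], [0, 0, 0], 0],
  [[0, 0, 0], [0, 0, 0], 0],
  [[0, 0, -0.01], [0, 0, 0], 0],
  [[0, 0, -0.015], [0, 0, 0], 0],
  [[0, 0, -0.02], [0, 0, 0], 0],
  [[0, 0, -0.02], [0, 0, 0], 0],
  [[0, 0, -0.01], [0, 0, 0], 0],
])

```text
time_s: 9.13
tcp_pos: [0.5486, 0.1061, 0.4184]
eef_rot: [-179.9, 0.2, -125.0]
contact_force: [0.7, 0.5, 1.2]
gripper_width: 0.0771
```

```bash
python3 -c "
from h import *
go(.632,-.1045,.2,8)"
```

```text
t 9.13 grasp [0.5486 0.1061 0.2594] rpy [-1.7987e+02  1.6000e-01 -1.2500e+02] F [0.7 0.5 1.2] M [ 0.04 -0.06 -0.02] w 0.0771 J [ 31.    9.  -13.1   0.1 -67.6 -66.1]
turn z -133.0 rows 21 each -6.33 | shift [0.0533 0.2202 0.0594] rows 7 each [0.0076 0.0315 0.0085]
```

Request:
carry_out([
  [[0, 0, 0], [0, 0, -6.4], 0],
  [[0, 0, 0], [0, 0, -6.4], 0],
  [[0, 0, 0], [0, 0, -6.4], 0],
  [[0, 0, 0], [0, 0, -6.4], 0],
  [[0, 0, 0], [0, 0, -6.4], 0],
  [[0, 0, 0], [0, 0, -6.4], 0],
  [[0, 0, 0], [0, 0, -6.4], 0],
  [[0, 0, 0], [0, 0, -6.4], 0],
  [[0, 0, 0], [0, 0, -6.4], 0],
  [[0, 0, 0], [0, 0, -6.4], 0],
  [[0, 0, 0], [0, 0, -6.4], 0],
  [[0, 0, 0], [0, 0, -6.4], 0],
])

```text
time_s: 10.13
tcp_pos: [0.5481, 0.106, 0.4152]
eef_rot: [-180.0, 0.0, -47.9]
contact_force: [-0.0, -0.2, 0.5]
gripper_width: 0.0877
```

Request:
carry_out([
  [[0, 0, 0], [0, 0, -6.2], 0],
  [[0, 0, 0], [0, 0, -6.2], 0],
  [[0, 0, 0], [0, 0, -6.2], 0],
  [[0, 0, 0], [0, 0, -6.2], 0],
  [[0, 0, 0], [0, 0, -6.2], 0],
  [[0, 0, 0], [0, 0, -6.2], 0],
  [[0, 0, 0], [0, 0, -6.2], 0],
  [[0, 0, 0], [0, 0, -6.2], 0],
  [[0, 0, 0], [0, 0, -6.6], 0],
])

```text
time_s: 10.88
tcp_pos: [0.5481, 0.1061, 0.4152]
eef_rot: [-180.0, 0.0, 8.3]
contact_force: [0.4, 0.5, -0.0]
gripper_width: 0.0877
```

Request:
carry_out([
  [[0.0076, 0.0315, 0], [0, 0, 0], 0],
  [[0.0076, 0.0315, 0], [0, 0, 0], 0],
  [[0.0076, 0.0315, 0], [0, 0, 0], 0],
  [[0.0076, 0.0315, 0.015], [0, 0, 0], 0],
  [[0.0076, 0.0315, 0.015], [0, 0, 0], 0],
  [[0.0076, 0.0315, 0.015], [0, 0, 0], 0],
  [[0.0076, 0.031, 0.015], [0, 0, 0], 0],
  [[0, 0, 0], [0, 0, 0], 120],
  [[0, 0, 0], [0, 0, 0], 120],
])

```text
time_s: 11.63
tcp_pos: [0.6314, -0.1061, 0.3534]
eef_rot: [-180.0, 0.2, 7.8]
contact_force: [0.2, 0.8, 0.5]
gripper_width: 0.0793
```

```bash
python3 - <<'E'
from h import *
go(.632,-.1045,.095,8)
t=snap("top","top3.png"); s=snap("side","side3.png")
c=lambda im,x,y,w,h:cv2.resize(im[y:y+h,x:x+w],(400,400),interpolation=cv2.INTER_CUBIC)
cv2.imwrite("pics/z3.png",np.hstack([c(t,200,160,100,100),c(s,290,165,100,100)])[...,::-1])
E
```

```text
t 11.63 grasp [ 0.6314 -0.1061  0.1944] rpy [-1.7999e+02  1.7000e-01  7.8100e+00] F [0.2 0.8 0.5] M [-0.04  0.11  0.  ] w 0.0793 J [  7.9  19.4  -8.   -0.  -62.8  89.9]
turn z -0.19 rows 1 each -0.19 | shift [ 0.0008 -0.0015  0.0994] rows 3 each [ 0.0003 -0.0005  0.0331]
```

View pics/z3.png

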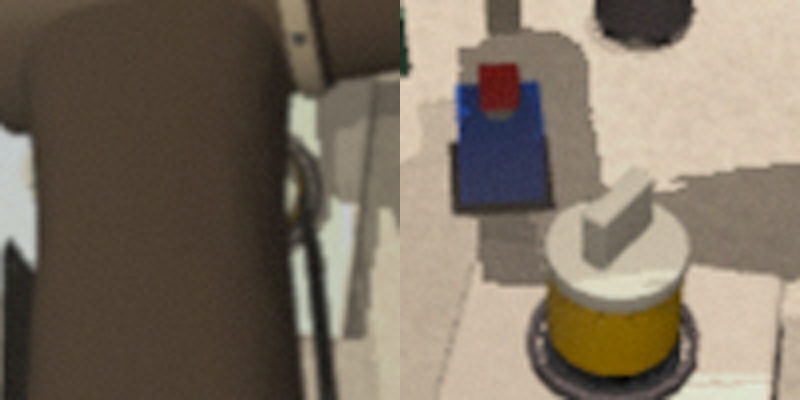

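Request:
carry_out([
  [[0.0006, -0.001, 0.02], [0, 0, -0.2], 120],
  [[0, 0, 0.025], [0, 0, 0], 120],
  [[0, 0, 0.025], [0, 0, 0], 120],
  [[0, 0, 0.015], [0, 0, 0], 120],
  [[0, 0, 0.01], [0, 0, 0], 120],
  [[0, 0, 0.004], [0, 0, 0], 120],
  [[0, 0, 0], [0, 0, 0], 120],
])

```text
time_s: 12.32
tcp_pos: [0.6319, -0.1025, 0.2562]
eef_rot: [180.0, 0.0, 8.2]
contact_force: [-0.5, 0.5, 0.1]
gripper_width: 0.0467
```

Request:
carry_out([
  [[0, 0, 0], [0, 0, 0], 255],
  [[0, 0, 0], [0, 0, 0], 255],
  [[0, 0, 0], [0, 0, 0], 255],
  [[0, 0, 0], [0, 0, 0], 255],
  [[0, 0, 0], [0, 0, 0], 255],
  [[0, 0, 0], [0, 0, 0], 255],
  [[0, 0, 0], [0, 0, 0], 255],
  [[0, 0, 0], [0, 0, 0], 255],
  [[0, 0, 0], [0, 0, 0], 255],
  [[0, 0, 0], [0, 0, 0], 255],
], grip_force=15)

```text
time_s: 13.15
tcp_pos: [0.6319, -0.1037, 0.2563]
eef_rot: [180.0, -0.0, 8.2]
contact_force: [-0.5, -3.3, 1.9]
gripper_width: 0.01
```

```bash
python3 -c "
from h import *
st()"
```

```text
t 13.15 grasp [ 0.6319 -0.1037  0.0973] rpy [ 1.7997e+02 -2.0000e-02  8.1700e+00] F [-0.5 -3.3  1.9] M [-1.36  0.04  0.  ] w 0.0100 J [  8.1  24.5 -14.3   0.  -51.2  90. ]
```

Request:
carry_out([
  [[0, 0, -0.003], [0, 0, 0], 255],
  [[0, 0, -0.006], [0, 0, 0], 255],
  [[0, 0, -0.01], [0, 0, 0], 255],
  [[0, 0, -0.015], [0, 0, 0], 255],
  [[0, 0, -0.025], [0, 0, 0], 255],
  [[0, 0, -0.03], [0, 0, 0], 255],
  [[0, 0, -0.03], [0, 0, 0], 255],
  [[0, 0, -0.025], [0, 0, 0], 255],
  [[0, 0, -0.012], [0, 0, 0], 255],
], grip_force=30)

```text
time_s: 13.9
tcp_pos: [0.6321, -0.103, 0.4165]
eef_rot: [180.0, -0.3, 8.2]
contact_force: [0.9, -0.3, 0.5]
gripper_width: 0.0097
```

```bash
python3 -c "
from h import *
go(.5667,.2453,.253,-12.5,.034)"
```

```text
t 13.90 grasp [ 0.6321 -0.103   0.2575] rpy [179.99  -0.3    8.21] F [ 0.9 -0.3  0.5] M [-0.06  0.05  0.02] w 0.0097 J [  8.2  16.8  -3.1   0.  -69.7  90. ]
turn z 20.71 rows 4 each 5.18 | shift [-0.1393 -0.3259  0.0045] rows 11 each [-0.0127 -0.0296  0.0004]
```

Request:
carry_out([
  [[0, 0, 0], [0, 0, 5.18], 255],
  [[0, 0, 0], [0, 0, 5.18], 255],
  [[0, 0, 0], [0, 0, 5.18], 255],
  [[0, 0, 0], [0, 0, 5.18], 255],
  [[-0.0127, -0.0296, 0], [0, 0, 0], 255],
  [[-0.0127, -0.0296, 0], [0, 0, 0], 255],
  [[-0.0127, -0.0296, 0], [0, 0, 0], 255],
  [[-0.0127, -0.0296, 0], [0, 0, 0], 255],
  [[-0.0127, -0.0296, 0], [0, 0, 0], 255],
  [[-0.0127, -0.0296, 0], [0, 0, 0], 255],
  [[-0.0127, -0.0296, 0], [0, 0, 0], 255],
  [[-0.0127, -0.0296, 0], [0, 0, 0], 255],
])

```text
time_s: 14.9
tcp_pos: [0.5831, 0.1516, 0.4118]
eef_rot: [-180.0, 0.1, -12.5]
contact_force: [1.0, 0.2, 0.5]
gripper_width: 0.0097
```

Request:
carry_out([
  [[-0.0127, -0.0296, 0], [0, 0, 0], 255],
  [[-0.0127, -0.0296, 0.01], [0, 0, 0], 255],
  [[-0.0127, -0.0296, 0.02], [0, 0, 0], 255],
  [[0, 0, 0.025], [0, 0, 0], 255],
  [[0, 0, 0.025], [0, 0, 0], 255],
  [[0, 0, 0.015], [0, 0, 0], 255],
  [[0, 0, 0], [0, 0, 0], 255],
  [[0, 0, 0], [0, 0, 0], 255],
])

```text
time_s: 15.57
tcp_pos: [0.5659, 0.245, 0.3164]
eef_rot: [179.9, 0.1, -12.5]
contact_force: [0.6, 0.6, 0.8]
gripper_width: 0.0097
```

```bash
python3 - <<'E'
from h import *
go(.5667,.2453,.14,-12.5)
t=snap("top","top4.png"); s=snap("side","side4.png")
cv2.imwrite("pics/z4.png",cv2.resize(s[250:310,300:380],(800,600),interpolation=cv2.INTER_CUBIC)[...,::-1])
E
```

```text
t 15.57 grasp [0.5659 0.245  0.1574] rpy [ 1.799e+02  9.000e-02 -1.253e+01] F [0.6 0.6 0.8] M [-0.1   0.1  -0.03] w 0.0097 J [ 41.5  19.1 -13.7  -0.  -57.4  36. ]
turn z -0.03 rows 1 each -0.03 | shift [ 0.0007 -0.0005  0.0174] rows 1 each [ 0.0007 -0.0005  0.0174]
```

View pics/z4.png

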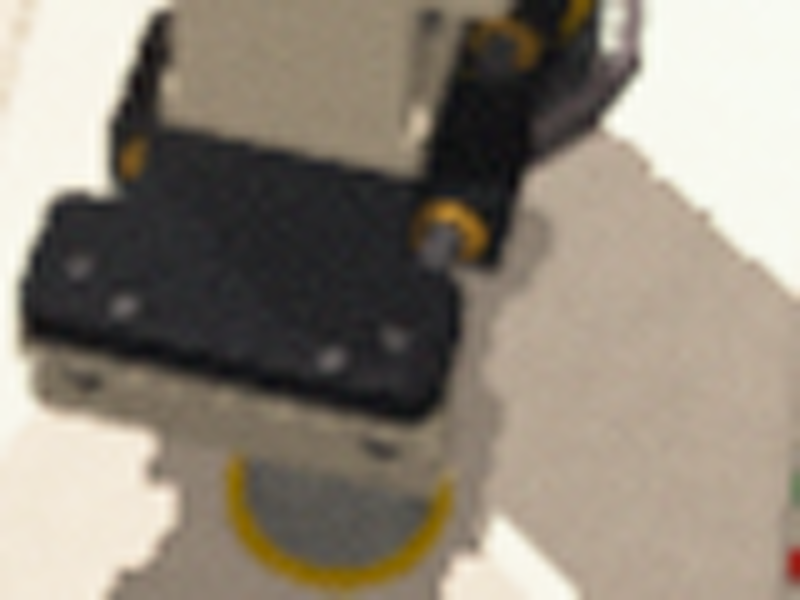

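Request:
carry_out([
  [[0.0006, -0.0004, 0.008], [0, 0, 0], 255],
  [[0, 0, 0.006], [0, 0, 0], 255],
  [[0, 0, 0.002], [0, 0, 0], 255],
  [[0, 0, 0.001], [0, 0, 0], 255],
  [[0, 0, 0.001], [0, 0, 0], 255],
  [[0, 0, 0.001], [0, 0, 0], 255],
  [[0, 0, 0.001], [0, 0, 0], 255],
  [[0, 0, 0], [0, 0, 0], 255],
])

```text
time_s: 16.33
tcp_pos: [0.5668, 0.2451, 0.297]
eef_rot: [180.0, 0.0, -12.6]
contact_force: [-0.4, 0.9, -0.2]
gripper_width: 0.0097
```

```bash
python3 -c "
from h import *
go(.5667,.2453,.14,-12.5)"
```

```text
t 16.33 grasp [0.5668 0.2451 0.138 ] rpy [ 1.800e+02  1.000e-02 -1.255e+01] F [-0.4  0.9 -0.2] M [-0.09  0.14  0.01] w 0.0097 J [ 41.5  20.2 -14.9  -0.  -54.9  36. ]
turn z -0.05 rows 1 each -0.05 | shift [-0.0002 -0.0002 -0.002 ] rows 1 each [-0.0002 -0.0002 -0.002 ]
```

Already 1.3 mm below the mouth with no force. Continuing.

Request:
carry_out([
  [[0, 0, 0.001], [0, 0, 0], 255],
  [[0, 0, 0.001], [0, 0, 0], 255],
  [[0, 0, 0.001], [0, 0, 0], 255],
  [[0, 0, 0.001], [0, 0, 0], 255],
  [[0, 0, 0], [0, 0, 0], 255],
])

```text
time_s: 16.75
tcp_pos: [0.5668, 0.245, 0.2928]
eef_rot: [180.0, 0.0, -12.5]
contact_force: [0.2, -0.7, -0.1]
gripper_width: 0.0098
```

```bash
python3 -c "
from h import *
st()"
```

```text
t 16.75 grasp [0.5668 0.245  0.1338] rpy [ 1.7999e+02  2.0000e-02 -1.2550e+01] F [ 0.2 -0.7 -0.1] M [-0.08  0.16  0.  ] w 0.0098 J [ 41.5  20.4 -15.2  -0.  -54.4  36. ]
```

Request:
carry_out([
  [[0, 0, 0.0012], [0, 0, 0], 255],
  [[0, 0, 0.0015], [0, 0, 0], 255],
  [[0, 0, 0.0015], [0, 0, 0], 255],
  [[0, 0, 0.0015], [0, 0, 0], 255],
  [[0, 0, 0.0015], [0, 0, 0], 255],
  [[0, 0, 0.0015], [0, 0, 0], 255],
  [[0, 0, 0.0012], [0, 0, 0], 255],
  [[0, 0, 0.001], [0, 0, 0], 255],
  [[0, 0, 0], [0, 0, 0], 255],
])

```text
time_s: 17.5
tcp_pos: [0.5668, 0.2451, 0.2819]
eef_rot: [180.0, 0.0, -12.5]
contact_force: [0.1, -0.1, -0.8]
gripper_width: 0.0097
```

```bash
python3 -c "
from h import *
st()"
```

```text
t 17.50 grasp [0.5668 0.2451 0.1229] rpy [ 1.7998e+02  2.0000e-02 -1.2540e+01] F [ 0.1 -0.1 -0.8] M [-0.04  0.13  0.02] w 0.0097 J [ 41.5  21.1 -15.8  -0.  -53.1  36. ]
```

Request:
carry_out([
  [[0, 0, 0.0006], [0, 0, 0], 255],
  [[0, 0, 0.0006], [0, 0, 0], 255],
  [[0, 0, 0.0005], [0, 0, 0], 255],
  [[0, 0, 0.0005], [0, 0, 0], 255],
  [[0, 0, 0], [0, 0, 0], 255],
])

```text
time_s: 17.92
tcp_pos: [0.5668, 0.2451, 0.2802]
eef_rot: [-180.0, -0.0, -12.5]
contact_force: [-0.9, -0.4, 2.6]
gripper_width: 0.0104
```

```bash
python3 -c "
from h import *
st()"
```

```text
t 17.92 grasp [0.5668 0.2451 0.1212] rpy [-1.7999e+02 -1.0000e-02 -1.2540e+01] F [-0.9 -0.4  2.6] M [-0.13  0.4  -0.1 ] w 0.0104 J [ 41.5  21.2 -15.9   0.  -52.9  36. ]
```

Request:
carry_out([
  [[0, 0, 0.0004], [0, 0, 3], 255],
  [[0, 0, 0], [0, 0, 4], 255],
  [[0, 0, 0], [0, 0, 5], 255],
  [[0, 0, 0], [0, 0, 5], 255],
  [[0, 0, 0], [0, 0, 5], 255],
  [[0, 0, 0], [0, 0, 5], 255],
  [[0, 0, 0], [0, 0, 5], 255],
  [[0, 0, 0], [0, 0, 5], 255],
  [[0, 0, 0], [0, 0, 5], 255],
  [[0, 0, 0], [0, 0, 5], 255],
  [[0, 0, 0], [0, 0, 4], 255],
  [[0, 0, 0], [0, 0, 2], 255],
])

```text
time_s: 18.92
tcp_pos: [0.5671, 0.245, 0.2802]
eef_rot: [-180.0, -0.0, -65.8]
contact_force: [0.7, -1.0, 4.3]
gripper_width: 0.0099
```

```bash
python3 -c "
from h import *
st()"
```

```text
t 18.92 grasp [0.5671 0.245  0.1212] rpy [-1.7995e+02 -1.0000e-02 -6.5760e+01] F [ 0.7 -1.   4.3] M [-0.41  0.38  0.06] w 0.0099 J [ 41.5  21.2 -15.9   0.  -52.8 -17.2]
```

Request:
carry_out([
  [[0, 0, 0], [0, 0, 1.5], 255],
  [[0, 0, 0], [0, 0, 1.5], 255],
  [[0, 0, 0], [0, 0, 1.5], 255],
  [[0, 0, 0], [0, 0, 1.5], 255],
  [[0, 0, 0], [0, 0, 0], 255],
])

```text
time_s: 19.33
tcp_pos: [0.567, 0.245, 0.2802]
eef_rot: [-180.0, -0.0, -71.6]
contact_force: [-1.1, -1.8, 5.9]
gripper_width: 0.0097
```

```bash
python3 -c "
from h import *
st()"
```

```text
t 19.33 grasp [0.567  0.245  0.1212] rpy [-1.7996e+02 -1.0000e-02 -7.1600e+01] F [-1.1 -1.8  5.9] M [-0.53  0.49 -0.  ] w 0.0097 J [ 41.5  21.2 -15.9   0.  -52.9 -23.1]
```

Request:
carry_out([
  [[0, 0, 0], [0, 0, 1.5], 255],
  [[0, 0, 0], [0, 0, 1.5], 255],
  [[0, 0, 0], [0, 0, 1.5], 255],
  [[0, 0, 0], [0, 0, 1.5], 255],
  [[0, 0, 0], [0, 0, 0], 255],
])

```text
time_s: 19.75
tcp_pos: [0.567, 0.245, 0.2802]
eef_rot: [-180.0, -0.0, -77.6]
contact_force: [-1.5, -1.3, 5.7]
gripper_width: 0.0098
```

```bash
python3 -c "
from h import *
st()"
```

```text
t 19.75 grasp [0.567  0.245  0.1212] rpy [-1.7996e+02 -1.0000e-02 -7.7570e+01] F [-1.5 -1.3  5.7] M [-0.59  0.6   0.03] w 0.0098 J [ 41.5  21.2 -15.9   0.  -52.9 -29.1]
```

Request:
carry_out([
  [[0, 0, 0], [0, 0, 1], 255],
  [[0, 0, 0], [0, 0, 1], 255],
  [[0, 0, 0], [0, 0, 1], 255],
  [[0, 0, 0], [0, 0, 1], 255],
  [[0, 0, 0], [0, 0, 0], 255],
])

```text
time_s: 20.17
tcp_pos: [0.5669, 0.245, 0.2802]
eef_rot: [-180.0, -0.0, -81.5]
contact_force: [-1.2, -1.2, 5.4]
gripper_width: 0.01
```

```bash
python3 -c "
from h import *
st()"
```

```text
t 20.17 grasp [0.5669 0.245  0.1212] rpy [-179.97   -0.    -81.52] F [-1.2 -1.2  5.4] M [-0.46  0.71  0.13] w 0.0100 J [ 41.5  21.2 -15.9   0.  -52.9 -33. ]
```

Request:
carry_out([
  [[0, 0, 0], [0, 0, 1], 255],
  [[0, 0, 0], [0, 0, 1], 255],
  [[0, 0, 0], [0, 0, 1], 255],
  [[0, 0, 0], [0, 0, 0], 255],
])

```text
time_s: 20.5
tcp_pos: [0.5669, 0.2451, 0.2802]
eef_rot: [-180.0, -0.0, -84.5]
contact_force: [-2.5, -0.3, 5.4]
gripper_width: 0.0101
```

```bash
python3 -c "
from h import *
st()"
```

```text
t 20.50 grasp [0.5669 0.2451 0.1212] rpy [-1.7997e+02 -1.0000e-02 -8.4490e+01] F [-2.5 -0.3  5.4] M [-0.34  0.78  0.38] w 0.0101 J [ 41.5  21.2 -15.9   0.  -52.9 -36. ]
```

Request:
carry_out([
  [[0, 0, 0], [0, 0, 0], 100],
  [[0, 0, 0], [0, 0, 0], 100],
  [[0, 0, 0], [0, 0, 0], 100],
  [[0, 0, 0], [0, 0, 0], 100],
  [[0, 0, 0], [0, 0, 0], 100],
  [[0, 0, 0], [0, 0, 0], 100],
  [[0, 0, -0.01], [0, 0, 0], 100],
  [[0, 0, -0.02], [0, 0, 0], 100],
  [[0, 0, -0.03], [0, 0, 0], 100],
  [[0, 0, -0.03], [0, 0, 0], 100],
  [[0, 0, -0.03], [0, 0, 0], 100],
  [[0, 0, -0.02], [0, 0, 0], 100],
])

```text
time_s: 21.5
tcp_pos: [0.567, 0.245, 0.4238]
eef_rot: [-179.8, 0.1, -84.5]
contact_force: [1.2, 0.2, 0.2]
gripper_width: 0.0529
```

Request:
carry_out([
  [[0.03, 0, 0], [0, 0, 0], 100],
  [[0.035, 0, 0], [0, 0, 0], 100],
  [[0.035, 0, 0], [0, 0, 0], 100],
  [[0.035, 0, 0], [0, 0, 0], 100],
  [[0.035, 0, 0], [0, 0, 0], 100],
  [[0.035, 0, 0], [0, 0, 0], 100],
  [[0.035, 0, 0], [0, 0, 0], 100],
  [[0.035, 0, 0], [0, 0, 0], 100],
  [[0.035, 0, 0], [0, 0, 0], 100],
  [[0.035, 0, 0], [0, 0, 0], 100],
  [[0.03, 0, 0], [0, 0, 0], 100],
  [[0, 0, 0], [0, 0, 0], 100],
])

```text
time_s: 22.5
tcp_pos: [0.6024, -0.1326, 0.4202]
eef_rot: [180.0, -0.1, -84.7]
contact_force: [0.8, 0.8, -0.3]
gripper_width: 0.0532
```

```bash
python3 - <<'E'
from h import *
st()
t=snap("top","top5.png"); s=snap("side","side5.png")
c=lambda im,x,y,w,h:cv2.resize(im[y:y+h,x:x+w],(400,400),interpolation=cv2.INTER_CUBIC)
a=np.hstack([c(t,195,165,90,90),c(s,300,215,90,90)])
b=cv2.resize(s[90:330,190:510],(400,200)); d=cv2.resize(t[80:280,150:470],(400,200))
cv2.imwrite("pics/z5.png",np.vstack([a,np.hstack([d,b])])[...,::-1])
E
```

```text
t 22.50 grasp [ 0.6024 -0.1326  0.2612] rpy [ 1.7999e+02 -6.0000e-02 -8.4740e+01] F [ 0.8  0.8 -0.3] M [ 0.15  0.09 -0.02] w 0.0532 J [  5.7  14.6  -5.8   0.1 -69.7  -0.5]
```

View pics/z5.png

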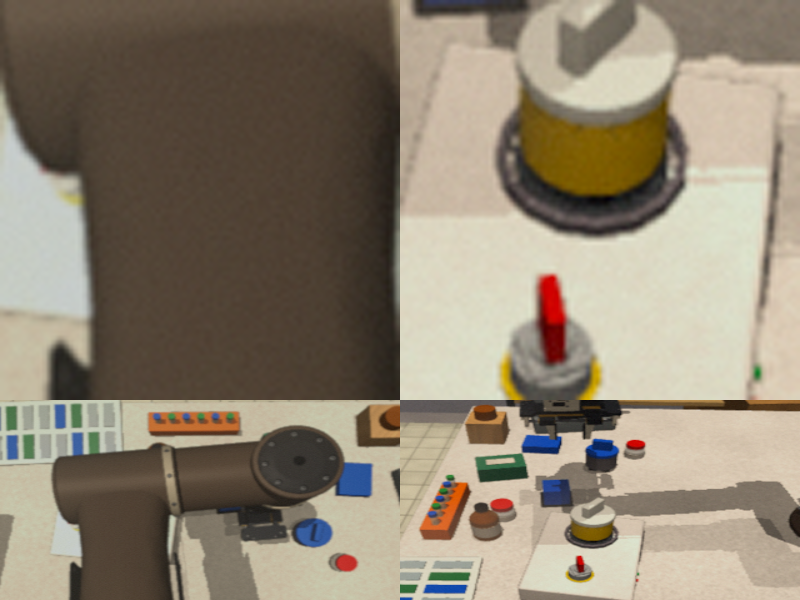

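The key stands upright in the switch, turned about 70°. The jar sits upright in the collar and the bystanders look unmoved. One numeric check, then hand in.

```bash
python3 - <<'E'
from h import *
a=cv2.imread("pics/side3.png").astype(int); b=cv2.imread("pics/side5.png"); 
for n in ("side3","side5"):
    h=cv2.cvtColor(cv2.imread(f"pics/{n}.png"),cv2.COLOR_BGR2HSV); m=((h[...,0]>15)&(h[...,0]<35)&(h[...,1]>130)); v,u=np.where(m[215:262,315:375]); print(n,"jar yellow",u.min()+315,u.max()+315,v.min()+215,v.max()+215)
print("expect underside-front edge if home", [round(proj("side",[.548,.106+.04,z])[1],1) for z in (.084,.094)])
k=cv2.resize(b[270:300,322:348],None,fx=8,fy=8,interpolation=cv2.INTER_CUBIC).astype(int)
m=((k[...,2]>195)&(k[...,1]<110)&(k[...,0]<110)).astype(np.uint8); c=max(cv2.findContours(m,0,1)[0],key=cv2.contourArea)
P=np.array([ray("side",*((p[0]+.5)/8-.5+[322,270]),.13)[:2] for p in c],np.float32)*1000; print("key top",cv2.minAreaRect(P))
st()
E
```

```text
side3 jar yellow 327 359 236 259
side5 jar yellow 327 360 236 259
expect underside-front edge if home [np.float64(258.6), np.float64(255.9)]
key top ((566.3234252929688, 245.72695922851562), (7.864121437072754, 26.364837646484375), 12.59736442565918)
t 22.60 grasp [ 0.6023 -0.1295  0.261 ] rpy [-179.99   -0.    -84.69] F [ 0.2  0.2 -0.4] M [ 0.08  0.1  -0.03] w 0.0531 J [  6.   14.5  -5.8   0.  -69.6  -0.7]
```

```bash
python3 -c "
from plant import r
print(r.close_job())"
```

```text
the job is handed in; nothing more can be done
None
```

I put the jar on the mill, pushed the key fully into the switch and turned it clockwise to its stop. I handed the job in at 22.6 s, with the gripper clear of everything.

- **Jar:** I read the peg angle (about 55°) from the two camera views. The jar then went over the pegs on the first slow descent, with no need to feel around. The force changed from about -5 N (carrying the jar) to +2 N at the home height, so it is resting on the plate. The last picture shows it upright and unmoved, with its lower edge at row 259 (258.6 expected when home).
- **Key:** It went into the slot without resistance until the shoulder met the mouth at the expected height. I turned it until the wrist moment reached 0.38 Nm; the switch's own friction is 0.06 Nm.
- **Check that did not fully agree:** The tool turned to -84.5°, but the key afterwards measured about -77°, probably a small slip in the grip or spring-back on release. That is about 70° from the mill's off position: the 60° stop plus the allowed play. The switch angle itself could not be read, so being at the stop rests on the moment.
- **Other things:** The bystanders looked undisturbed in the last picture, by eye only.

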